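Hold the washer dispenser open over the can

ROBOT

A 6-joint arm with a two-finger parallel gripper is mounted at the origin on the work surface. World frame = base frame: x ahead of the robot, y to its left, z up, the work surface at z = 0. Lengths are in m, angles in degrees, forces in N, time in s.
With the tool pointing down it reaches from about 0.3 to 0.75 m from the base axis. Payload 8.5 kg.
Tool frame: the origin (TCP) lies between the finger pads; the fingertips stand 8 mm ahead of it and the grasp point (between the pads) lies 11 mm behind it; y points along the fingers, z is the direction in which the jaws open and shut, and the axes are right-handed (so a half turn about y gives the same grasp; the last joint's range is limited). The gripper opens to 85 mm and grips with 20 to 120 N. Pads are 22 mm wide; open, the fingers measure 114 mm over their backs; the gripper's body (76 mm by 85 mm) begins 54 mm behind the grasp point. The pads swing forward as they close: fully open they stand 13 mm farther back than shut.
Start: joints at [-82.294, 21.807, 74.336, -0, 83.858, -12.336], TCP at [0.188, -0.517, 0.239] pointing down, gripper open.
Joint ranges: [-178.18, 178.18], [-50.72, 133.34], [12.68, 142.11], [-81.47, 261.47], [9.98, 163.14], [-165.26, 165.26]. Speed limits (degrees/s): [136.94, 136.94, 180, 180, 180, 180].

INTERFACE

Orientations are given as a 3x3 rotation matrix whose columns are the frame's x, y, z axes.
In Python, from rig import env, get_image gives the robot as it stands.
- The arm moves only by the tool move_arm, never from a script. Its argument "targets" is one flat list of numbers, 6 for each row, row after row: the shift along the tool's x, y, z in mm, then the turn, a rotation vector about the tool's x, y, z in rad. A call has exactly 5 rows; each row shifts and turns the commanded pose from where the row before left it, along the tool's axes as they then stand; what a row does not reach is not made up. A row lasts 1/8 s, in which the tool goes at most 62.5 mm and 10.7 degrees, less where a joint would pass 70% of its speed; a pose out of reach is approached as far as the arm can. A call is refused whole if a number of a shift passes 62.5 or a number of a turn 0.188, either way. A call with a gripper value outside its range is refused whole. "hand" is the opening, from -1 (shut) to 1 (fully open), so that 0 is half open, set as the call begins (left out, the last holds). The fingers move at their own pace and stop on an object; "squeeze" is the grip in N (left out, the last holds). Time passes only in rows, so rows that do not move let the fingers close, or fill a call up. It gives the time, the measured TCP pose, the force and the opening at its end, in the units of the state.
- env.observe(): the state, without advancing time (a new reading comes with each control period).
- get_image(name): name is "side" or "top"; returns a dict with "pixels" (480x640x3 uint8, red, green, blue), "z_map" (480x640 float32, m along the optical axis (not along the pixel's ray), 0 where there is no reading), "intrinsics" (3x3 intrinsics, pixels), "R" (3x3) and "t" (3): a world point X has camera coordinates R X + t. Camera axes: x right, y down, z forward; pixel columns grow to the right and rows downward; lengths in m; the calibration is good to about 2 mm. A picture is of the moment at which its call begins.
- env.close_job(): hands the job in, once; it reports no verdict.
The state is a dict: "time_s": time; "q": joint angles; "qvel": joint speeds; "joint_efforts": joint torques, N m; "position": TCP position; "tool_rot": TCP orientation; "ft_force": force on the tool from outside, world axes, zero at the start; "wrist_torque": the same for the moment, N m; "grip_width": finger opening in m.
Only numpy, scipy, OpenCV 4.12 (cv2) and the standard library are available. Lean on these libraries where they do the work, as an engineer would, in place of code of your own. Each camera call takes 0.05 s, during which the arm holds its last target.

TASK

Lift the handled steel can off its wooden stand and set it down gently, upright and centred, on the round plate under the washer dispenser's chute, and let go of it. Only then press the dispenser's spring-loaded palm button down with the fingers until its top is level with the top of the thin post just behind it (not to the bottom), and finish while still holding it there, so that washers would keep running into the can. Leave the other things on the bench alone.

Things in the scene. Friction and masses are not known exactly. Their poses are not given: they have to be found in the camera images.
- can: open plain steel can, 84 mm across, rim 90 mm high, 0.25 to 0.5 kg, with a rigid upright bail handle over its mouth. Origin: centre of its underside; z up. It starts upright on the stand, and the bail lies in its own y-z plane (the grip bar runs along its y axis)
- can_handle (a point): centre of the can's grip, a black horizontal bar with flat sides, 14 mm thick, 20 mm high and 56 mm long along the can's y axis, 165 mm above the can's underside; the two bail legs come down to the rim at 42 mm either side. Pinch it across, closing along the can's x axis, from above
- stand: fixed wood block 110 x 110 mm with a black rubber pad on top, 60 mm high in all; the can starts on it. Origin: centre of its underside on the table
- dispenser: fixed washer dispenser, front to its own -x. Origin on the table, z up. In mm: dark base x -115 to 145, y -170 to 140, 12 high; grey cabinet with open washer hopper x 40 to 140, y -160 to 0, 185 high; low grey case x 40 to 140, y 0 to 130, 82 high; a sloping steel chute 50 wide from the hopper towards the round plate; the palm button on a grey tower in the +y half
- plate_spot (a point): centre of the top face of the round aluminium plate (116 mm across, 20 mm above the table) in front of the hopper where the can is to stand, at x = -55, y = -80 mm of the dispenser. The chute's lip ends 52 mm behind (+x of the dispenser) this centre and its underside there is about 122 mm above the table, so that the can can be lowered straight down onto the plate. The nearest upright face of the hopper is 95 mm behind this centre
- plunger (a joint): travel of the palm button in m: 0 up, grows as it is pressed straight down, 0.030 at the bottom stop. Spring return: about 3 N to start it, 9 N at 20 mm, 12 N at the bottom; it springs back when let go. Wanted: 0.020
- pad_top (a point): centre of the top face of the button's round black pad (44 mm across, 14 mm thick), 140 mm above the table when up, at x = -30, y = 90 mm of the dispenser; moves with the pad. It is 170 mm from the plate's centre along the dispenser's y, so the can's handle (top at 195 mm above the table on the plate) is well aside
- post_top (a point): top of a fixed thin steel post (10 mm across), 120 mm above the table, 44 mm behind the button's axis (+x of the dispenser): the pad's top is level with it when the button is 20 mm down
- jar: a closed glass jar with a steel cap, 52 mm across, 75 mm high, near the stand; leave alone
- pad_block: a wood block with a black rubber pad, 90 x 50 x 36 mm, beside the stand; leave alone
- hammer: a hammer lying on the table near the robot; leave alone
- wrench: a wrench lying flat in front of the stand; leave alone
- flats: a pair of flat black steel bars 300 mm long, 16 mm high, at the robot's right; leave alone
Not all that is in view belongs to the job. What is shaped like the can but pink is not meant.

How it is judged:
By the outcome, as a careful person would: the job done as asked, in the order asked, and still so for the second after the job is handed in, while the arm keeps its last pose, push and grip.
It also fails if it takes over 64 s, if anything falls off the work surface, if the arm or the gripper's body presses on something with over 40 N, if the wrist force passes 120 N, or if a joint passes its speed limit or range.

## Working session

There is one attempt and no reset: what is moved stays moved. The work goes in short steps, Python scripts to look and compute and a tool call to move; the robot and the scene stay as the last step left them, time stands still between calls to the robot, and variables do not carry over. Pictures are saved under pics/ and viewed, and the job is handed in when it is done.

Besides the shell and the picture viewer there is one more tool, called after "Request:" in YAML: its name, and indented under it one key for each argument. move_arm: Moves the arm, as the interface text tells. Its arguments: {"type":"object","properties":{"targets":{"type":"array"},"hand":{"type":"number"},"squeeze":{"type":"number"}},"required":["targets"]}

```bash
ls; mkdir -p pics
python3 - <<'E'
from rig import env,get_image
import cv2,numpy as np
print(env.observe())
for n in("side","top"):
    d=get_image(n); cv2.imwrite(f"pics/{n}0.png",d["pixels"][:,:,::-1]); np.savez(f"{n}0.npz",**d); print(n,d["intrinsics"],d["R"],d["t"])
E
```

```text
pics
{'time_s': 0.0, 'q': array([-8.22940982e+01,  2.18403502e+01,  7.43849836e+01,  1.18757799e-03,
        8.38589943e+01, -1.23360630e+01]), 'qvel': array([ 0.13636365,  0.06495528,  0.05049693, -0.04221183, -0.01503109,
       -0.12674043]), 'joint_efforts': array([ 1.45415447e-04, -4.48459876e+01, -2.31280392e+01, -1.15905432e-04,
        4.68061451e-03, -1.64584412e-05]), 'position': array([ 0.18845044, -0.5164022 ,  0.23871642]), 'tool_rot': array([[-9.39442660e-01, -1.76929603e-04,  3.42706081e-01],
       [-3.42705963e-01,  1.46127652e-03, -9.39441583e-01],
       [-3.34573322e-04, -9.99998917e-01, -1.43342033e-03]]), 'ft_force': array([ 0.22357099,  0.42914273, -0.04840962]), 'wrist_torque': array([ 0.01499125, -0.02338035,  0.0031373 ]), 'grip_width': 0.08515307471791204}
side [[467.63096624   0.         318.98189836]
 [  0.         467.63096624 248.15022424]
 [  0.           0.           1.        ]] [[ 0.99710838 -0.07491728  0.01273859]
 [-0.04335839 -0.69852755 -0.71426837]
 [ 0.0624093   0.71165066 -0.69975597]] [-0.47527136  0.06304777  1.41342653]
top [[531.63078699   0.         328.1176734 ]
 [  0.         531.63078699 232.29419429]
 [  0.           0.           1.        ]] [[ 1.06315104e-02 -9.99942817e-01  1.15524502e-03]
 [-9.86694614e-01 -1.06780842e-02 -1.62233526e-01]
 [ 1.62236585e-01  5.84913378e-04 -9.86751716e-01]] [-0.10845181  0.49306429  1.33558889]
```

View pics/side0.png

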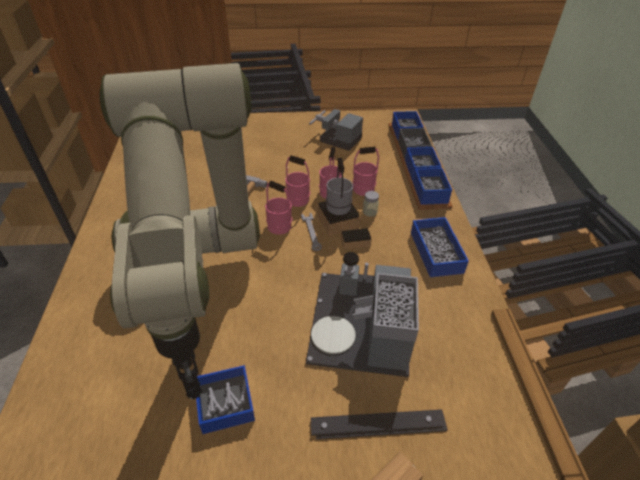

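View pics/top0.png

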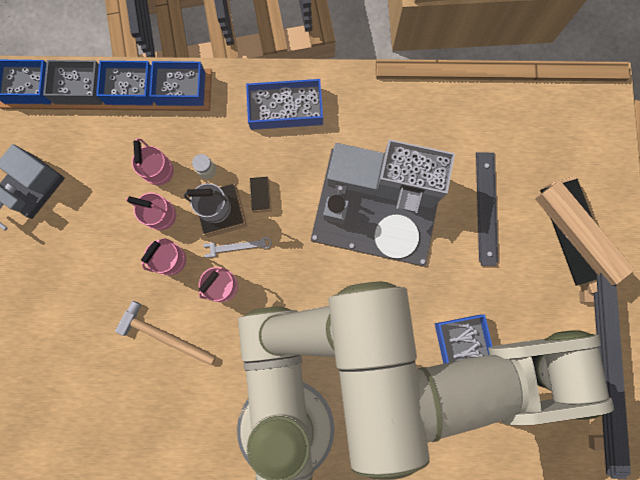

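Candidates for the can in the top view: the steel can on the black-padded stand (210,203), and pink cans at (153,165), (155,212), (163,258) and (216,285). I choose the grey one on the stand. The plate is at (397,236) and the button pad at (337,204).

```bash
cat > h.py <<'E'
import numpy as np,cv2
def load(n,k=0): return dict(np.load(f"{n}{k}.npz"))
def pts(d):
    z=d["z_map"]; v,u=np.mgrid[:480,:640]; K=d["intrinsics"]
    c=np.stack([(u-K[0,2])/K[0,0]*z,(v-K[1,2])/K[1,1]*z,z],-1)
    P=(c-d["t"])@d["R"]; P[z<=0]=np.nan; return P
def proj(d,X):
    c=d["R"]@np.asarray(X)+d["t"]; p=d["intrinsics"]@c; return p[:2]/p[2]
def ray(d,uv,h):
    r=d["R"].T@np.linalg.inv(d["intrinsics"])@np.array([uv[0],uv[1],1.]); o=-d["R"].T@d["t"]
    return o+r*(h-o[2])/r[2]
E
python3 - <<'E'
from h import *
t=load("top");s=load("side")
for n,d,(x0,x1,y0,y1) in(("top_can",t,(150,290,140,260)),("top_disp",t,(300,470,130,280)),("side_can",s,(290,400,130,260)),("side_disp",s,(290,430,240,380))):
    c=d["pixels"][y0:y1,x0:x1,::-1]; cv2.imwrite(f"pics/{n}.png",cv2.resize(c,None,fx=4,fy=4,interpolation=cv2.INTER_CUBIC)[:600,:800])
P=pts(t)
for (u,v) in[(200,193),(210,203),(232,225),(397,236),(337,204),(260,195),(420,165),(355,165)]: print(u,v,P[v,u].round(4), t["pixels"][v,u])
E
```

```text
200 193 [0.5488 0.1855 0.2335] [53 48 46]
210 203 [0.5557 0.1929 0.0981] [61 55 58]
232 225 [0.5075 0.143  0.0581] [62 51 41]
397 236 [ 0.4898 -0.2841  0.0192] [232 231 230]
337 204 [ 0.5487 -0.1241  0.1342] [61 55 52]
260 195 [0.5925 0.077  0.0346] [65 56 50]
420 165 [ 0.6384 -0.3212  0.1697] [171 167 174]
355 165 [ 0.6625 -0.1701  0.0831] [143 144 151]
```

View pics/top_can.png

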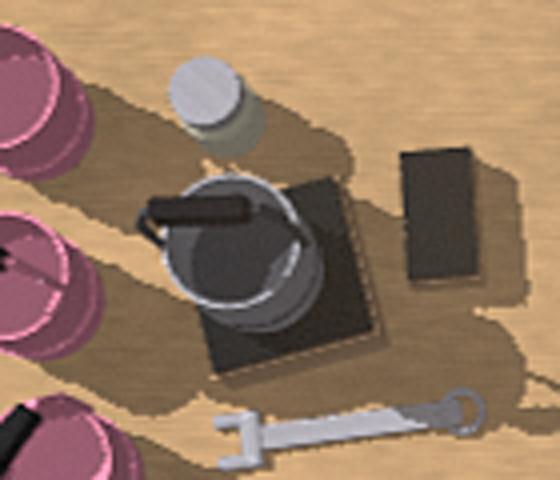

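View pics/top_disp.png

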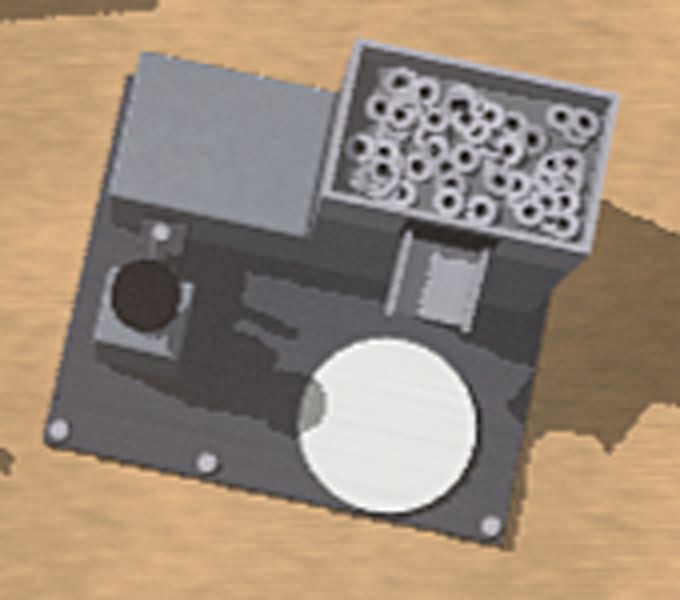

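View pics/side_can.png

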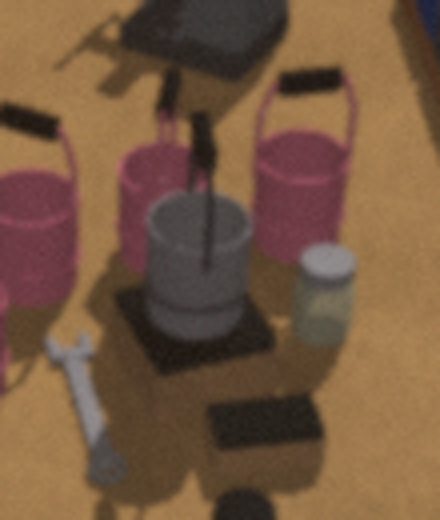

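View pics/side_disp.png

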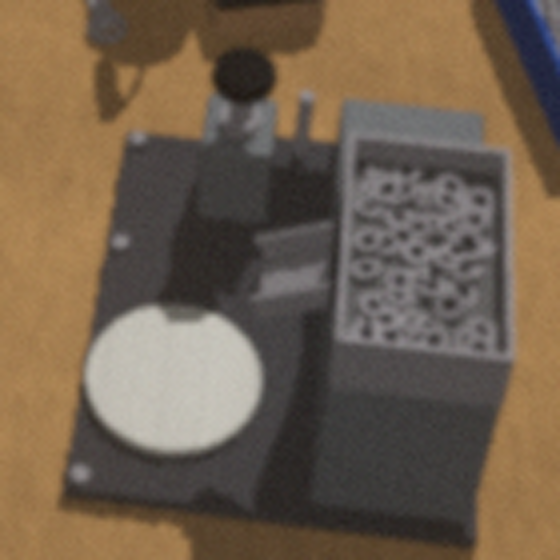

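The crops show the grey can (top px ~(210,200)) with its black bar at ~(200,193). Next I measure positions.

```bash
cat > meas.py <<'E'
from h import *
t=load("top");s=load("side")
P=pts(t); px=t["pixels"].astype(int)
near=lambda x,y,r: np.hypot(P[...,0]-x,P[...,1]-y)<r
def rectray(d,m,h):
    m=m.astype(np.uint8); v,u=np.nonzero(m); c,(w,hh),a=cv2.minAreaRect(np.stack([u,v],1).astype(np.float32))
    b=cv2.boxPoints((c,(w,hh),a)); B=np.array([ray(d,q,h) for q in b]); return ray(d,c,h),B,len(u),c
for n,d in(("top",t),("side",s)):
    Q=pts(d); dark=d["pixels"].max(2)<90
    m=(Q[...,2]>0.215)&(np.hypot(Q[...,0]-.549,Q[...,1]-.186)<.06)&dark
    nn,l,st,ce=cv2.connectedComponentsWithStats(m.astype(np.uint8)); 
    k=1+st[1:,4].argmax(); m=l==k
    c,B,N,uv=rectray(d,m,0.235); print(n,"bar",N,uv,c.round(4)); print(B.round(4).tolist(), "depth mean",Q[m].mean(0).round(4),np.nanpercentile(Q[m][:,2],[5,50,95]))
    w=Q[m]; 
    D=w[:,:2]-w[:,:2].mean(0); _,_,V=np.linalg.svd(D); print("axis",np.degrees(np.arctan2(V[0,1],V[0,0])))
# plate
for n,d in(("top",t),("side",s)):
    Q=pts(d); m=(d["pixels"].min(2)>150)&(np.hypot(Q[...,0]-.49,Q[...,1]+.284)<.075)&(Q[...,2]<.05)
    cs,_=cv2.findContours(m.astype(np.uint8),cv2.RETR_EXTERNAL,cv2.CHAIN_APPROX_NONE); c=max(cs,key=cv2.contourArea)
    hull=cv2.convexHull(c)[:,0]; W=np.array([ray(d,q,.02) for q in hull]); 
    (xc,yc),r=cv2.minEnclosingCircle((W[:,:2]*1000).astype(np.float32)); 
    A=np.c_[2*W[:,:2],np.ones(len(W))]; sol=np.linalg.lstsq(A,(W[:,:2]**2).sum(1),rcond=None)[0]
    print(n,"plate",xc,yc,r,sol[:2], np.sqrt(sol[2]+sol[0]**2+sol[1]**2), np.nanmedian(Q[m][:,2]))
    # pad
    m=(d["pixels"].max(2)<90)&(Q[...,2]>.122)&(Q[...,2]<.15)&(np.hypot(Q[...,0]-.549,Q[...,1]+.124)<.04)
    cs,_=cv2.findContours(m.astype(np.uint8),cv2.RETR_EXTERNAL,cv2.CHAIN_APPROX_NONE); c=max(cs,key=cv2.contourArea)
    W=np.array([ray(d,q,.14) for q in cv2.convexHull(c)[:,0]])
    A=np.c_[2*W[:,:2],np.ones(len(W))]; sol=np.linalg.lstsq(A,(W[:,:2]**2).sum(1),rcond=None)[0]
    print(n,"pad",sol[:2], np.sqrt(sol[2]+sol[0]**2+sol[1]**2), np.nanmedian(Q[m],0))
# low case top & cabinet edges yaw
m=(np.abs(P[...,2]-.082)<.012)&near(.66,-.17,.12)
c,B,N,uv=rectray(t,m,.082);print("case",c,B.round(4).tolist())
m=(P[...,2]>.04)&(P[...,2]<.072)&near(.54,.18,.11)
c,B,N,uv=rectray(t,m&near(.54,.175,.09)&(px.max(2)<100),.06);print("stand",c,B.round(4).tolist())
E
python3 meas.py
```

```text
top bar 214 (201.5, 192.5) [0.5496 0.1818 0.235 ]
[[0.5412, 0.2184, 0.235], [0.5573, 0.2193, 0.235], [0.5581, 0.1451, 0.235], [0.542, 0.1444, 0.235]] depth mean [0.5508 0.1863 0.2308] [0.21888018 0.23270845 0.23715901]
axis -87.26349863863057
side bar 77 (340.3780517578125, 165.90245056152344) [0.5508 0.1692 0.235 ]
[[0.5446, 0.2118, 0.235], [0.5608, 0.214, 0.235], [0.5567, 0.1284, 0.235], [0.5412, 0.1264, 0.235]] depth mean [0.5515 0.1781 0.2299] [0.21846666 0.23201523 0.23601093]
axis -88.01846315385329
top plate 490.1856689453125 -281.9696960449219 58.31772232055664 [ 0.49026197 -0.28213244] 0.05770294571080265 0.01903896059489895
top pad [ 0.54856434 -0.12262096] 0.021641527736625758 [ 0.54894071 -0.12167265  0.13895669]
side plate 491.82830810546875 -281.64642333984375 56.50273895263672 [ 0.49198937 -0.28162855] 0.055885370447839214 0.01864541798172322
side pad [ 0.54975765 -0.12725146] 0.023775205491613532 [ 0.55015471 -0.12667078  0.13808264]
case [ 0.62134156 -0.18553188  0.082     ] [[0.5563, -0.0846, 0.082], [0.7235, -0.1175, 0.082], [0.6874, -0.288, 0.082], [0.5216, -0.252, 0.082]]
stand [0.53403837 0.15894151 0.06      ] [[0.5077, 0.2433, 0.06], [0.626, 0.1618, 0.06], [0.5605, 0.074, 0.06], [0.444, 0.1562, 0.06]]
```

Run:
```python
from h import *
t=load("top");Q=pts(t)
print("gray"); print(t["pixels"].max(2)[186:202,183:228])
print((Q[188:200,183:228,2]*1000).round().astype(int))
# rim bright ring
g=t["pixels"].max(2); m=(g>125)&(np.abs(Q[...,2]-.15)<.02)&(np.hypot(Q[...,0]-.55,Q[...,1]-.182)<.06)&((t["pixels"].max(2).astype(int)-t["pixels"].min(2))<25)
v,u=np.nonzero(m); W=np.array([ray(t,q,.15)[:2] for q in zip(u,v)]);print(len(u))
for _ in range(6):
    A=np.c_[2*W,np.ones(len(W))]; s=np.linalg.lstsq(A,(W**2).sum(1),rcond=None)[0]; r=np.sqrt(s[2]+s[0]**2+s[1]**2)
    e=np.abs(np.hypot(*(W-s[:2]).T)-r); print(s[:2],r,len(W)); W=W[e<max(.003,np.percentile(e,85))]
```

```text
gray
[[131 135 134 133 137 135 135 132 131 131 131 130 129 131 154 181 182 112
   73  77  83  87  90  90  90  88  89  90  89  85  83  87 124 162 182 208
  211 207 185 112  96  79  57  54  56]
 [136 138 137 137 135 136 137 138 138 137 137 135 138 157 170 148  96  83
   88  89  90  94  92  92  92  88  91  91  94  90  92  87  83  90 146 191
  168  94  63  42  51  52  58  58  57]
 [138 136 136 138 135 128 129 128 128 132 128 126 154 170 116  74  84  87
   90  88  86  88  87  88  78  73  67  75  90  91  95  89  91  86  77 127
  166 115  48  44  57  56  58  55  61]
 [139 139 139 139 112  71  76  79  79  81  68  57  70  56  43  46  51  53
   46  45  47  49  46  46  46  51  45  45  53  81  93  94  95  90  86  87
  147 186 113  55  52  65  59  59  62]
 [131 132 138 115  48  40  43  45  43  41  48  46  46  44  47  48  48  52
   48  53  50  53  53  55  51  51  51  49  38  58  89  96  88  87  87  88
   95 160 185 109  48  52  59  58  61]
 [129 129 133 112  54  45  51  50  52  52  48  51  52  54  52  53  51  52
   54  55  53  51  54  56  53  51  52  49  40  49  72  76  53  59  73  82
   83 109 17
[... 13255 characters left out ...]
     88                   91
                    91                   90                   89
                    93                   94                   93
                    88                   93                   94
                    91                   90                  167
                   153                  154                  111]]
86
[0.55192706 0.18780094] 0.04001593604044769 86
[0.55192706 0.18780094] 0.04001593604044769 86
[0.55192706 0.18780094] 0.04001593604044769 86
[0.55192706 0.18780094] 0.04001593604044769 86
[0.55192706 0.18780094] 0.04001593604044769 86
[0.55192706 0.18780094] 0.04001593604044769 86<stdin>:4: RuntimeWarning: invalid value encountered in cast
```

Run:
```python
from h import *
t=load("top");s=load("side");Q=pts(t)
print(ray(t,(199.0,191.1),.235),[ray(t,p,.235).round(4) for p in((186.3,191),(211.7,191))])
S=pts(s); m=(S[...,2]>.224)&(np.hypot(S[...,0]-.55,S[...,1]-.185)<.06)&(s["pixels"].max(2)<90)
v,u=np.nonzero(m); print("side bar pix",u.min(),u.max(),v.min(),v.max(), S[m].min(0),S[m].max(0))
for r in range(v.min(),v.max()+1): print(r,u[v==r])
for X in((.5505,.158,.235),(.5495,.214,.235)): print(proj(s,X))
# dispenser yaw: hopper/case using corners: base screws, base edges
dp=np.array([.5492,-.1245])-np.array([.4911,-.2819]); print(dp,np.hypot(*dp))
# expected local vector from plate to pad: (25,170)
print("yaw from pad",np.degrees(np.arctan2(dp[1],dp[0])-np.arctan2(170,25)))
# low case front top edge / hopper rims
c=lambda x,y,h: ray(t,(300+x/4-.4,130+y/4-.4),h).round(4)
for nm,a,b,h in(("case back",(145,52),(340,92),.082),("case front",(110,197),(305,235),.082),("hopper front",(322,195),(588,252),.185),("hopper back",(360,40),(617,95),.185),("base front",(45,445),(510,548),.012)):
    A,B=c(*a,h),c(*b,h); print(nm,A,B,np.hypot(*(A-B)[:2]),np.degrees(np.arctan2((A-B)[1],(A-B)[0]))-90)
```

```text
[0.55277079 0.18757162 0.235     ] [array([0.5527, 0.2161, 0.235 ]), array([0.5533, 0.1591, 0.235 ])]
side bar pix 337 343 158 171 [0.5447478  0.15708874 0.22469967] [0.55903043 0.21583822 0.23791502]
158 [337 338 339 340]
159 [337 338 339 340 341]
160 [338 339 340 341]
161 [338 339 340 341]
162 [338 339 340 341 342]
163 [339 340 341 342]
164 [338 339 340 341 342]
165 [338 339 340 341 342]
166 [339 340 341 342 343]
167 [339 340 341 342 343]
168 [339 340 341 342 343]
169 [339 340 341 342 343]
170 [340 341 342 343]
171 [341 342]
[340.68976123 168.06374752]
[338.39665353 157.55527715]
[0.0581 0.1574] 0.16778071998891886
yaw from pad -11.894389997346199
case back [ 0.7221 -0.1206  0.082 ] [ 0.6967 -0.2463  0.082 ] 0.12824059419700143 -11.423840434313306
case front [ 0.6255 -0.0991  0.082 ] [ 0.6019 -0.2234  0.082 ] 0.12652055169022935 -10.750403817750268
hopper front [ 0.6003 -0.2241  0.185 ] [ 0.5676 -0.3797  0.185 ] 0.15899889936725975 -11.86824298559931
hopper back [ 0.6956 -0.2472  0.185 ] [ 0.6633 -0.3993  0.185 ] 0.15549180042690353 -11.989240106958576
base front [ 0.4755 -0.0579  0.012 ] [ 0.4108 -0.3629  0.012 ] 0.31178693045090905 -11.976677189632682
```

Measured in mm:
- **Can:** centre about (552,187), yaw about 2.3°. The bar comes out at 57 mm long with its top at 235, which agrees with the description.
- **Plate:** (491,-282), radius about 57.
- **Pad:** (549,-122).
- **Dispenser:** yaw -11.9°. The plate-to-pad vector agrees with the given geometry within about 2 mm.

```bash
cat >> h.py <<'E'
from scipy.spatial.transform import Rotation as Ro
def down(yaw):  # tool z at world yaw, y down
    a=np.radians(yaw); z=np.array([np.cos(a),np.sin(a),0]); y=np.array([0,0,-1.]); return np.c_[np.cross(y,z),y,z]
def plan(p0,R0,p1,R1,n):
    """n rows from pose 0 to pose 1 straight line"""
    rv=(Ro.from_matrix(R0).inv()*Ro.from_matrix(R1)).as_rotvec()/n; R=np.array(R0); out=[]
    for i in range(n):
        out.append([*(R.T@(np.array(p1)-p0)/n*1000).round(1),*rv.round(4)]); R=R@Ro.from_rotvec(rv).as_matrix()
    for o in out: print(o)
E
python3 - <<'E'
from h import *
from rig import env
o=env.observe(); p,R=o["position"],o["tool_rot"]
a=p+[0,0,.07]
plan(p,R,(.27,-.35,.31),down(-30),5); print(); plan((.27,-.35,.31),down(-30),(.552,.187,.31),down(2.3),12)
E
```

```text
[np.float64(-26.7), np.float64(-14.2), np.float64(-25.7), np.float64(0.0002), np.float64(-0.1395), np.float64(-0.0001)]
[np.float64(-30.0), np.float64(-14.2), np.float64(-21.7), np.float64(0.0002), np.float64(-0.1395), np.float64(-0.0001)]
[np.float64(-32.8), np.float64(-14.2), np.float64(-17.3), np.float64(0.0002), np.float64(-0.1395), np.float64(-0.0001)]
[np.float64(-34.9), np.float64(-14.2), np.float64(-12.6), np.float64(0.0002), np.float64(-0.1395), np.float64(-0.0001)]
[np.float64(-36.3), np.float64(-14.2), np.float64(-7.6), np.float64(0.0002), np.float64(-0.1395), np.float64(-0.0001)]

[np.float64(-50.5), np.float64(0.0), np.float64(-2.0), np.float64(-0.0), np.float64(-0.047), np.float64(-0.0)]
[np.float64(-50.5), np.float64(0.0), np.float64(0.4), np.float64(-0.0), np.float64(-0.047), np.float64(-0.0)]
[np.float64(-50.5), np.float64(0.0), np.float64(2.7), np.float64(-0.0), np.float64(-0.047), np.float64(-0.0)]
[np.float64(-50.3), np.float64(0.0), np.float64(5.1), np.float64(-0.0), np.float64(-0.047), np.float64(-0.0)]
[np.float64(-50.0), np.float64(0.0), np.float64(7.4), np.float64(-0.0), np.float64(-0.047), np.float64(-0.0)]
[np.float64(-49.6), np.float64(0.0), np.float64(9.8), np.float64(-0.0), np.float64(-0.047), np.float64(-0.0)]
[np.float64(-49.1), np.float64(0.0), np.float64(12.1), np.float64(-0.0), np.float64(-0.047), np.float64(-0.0)]
[np.float64(-48.5), np.float64(0.0), np.float64(14.4), np.float64(-0.0), np.float64(-0.047), np.float64(-0.0)]
[np.float64(-47.7), np.float64(0.0), np.float64(16.7), np.float64(-0.0), np.float64(-0.047), np.float64(-0.0)]
[np.float64(-46.9), np.float64(0.0), np.float64(18.9), np.float64(-0.0), np.float64(-0.047), np.float64(-0.0)]
[np.float64(-45.9), np.float64(0.0), np.float64(21.1), np.float64(-0.0), np.float64(-0.047), np.float64(-0.0)]
[np.float64(-44.9), np.float64(0.0), np.float64(23.2), np.float64(-0.0), np.float64(-0.047), np.float64(-0.0)]
```

Request:
move_arm:
  targets: [-27, -14, -26, 0, -0.14, 0, -30, -14, -22, 0, -0.14, 0, -33, -14, -17, 0, -0.14, 0, -35, -14, -13, 0, -0.14, 0, -36, -14, -8, 0, -0.14, 0]
  hand: 1

```text
time_s: 0.72
position: [0.2699, -0.348, 0.3095]
tool_rot: [[-0.494, -0.0, 0.87], [-0.87, 0.001, -0.494], [-0.0, -1.0, -0.0]]
ft_force: [1.1, -0.1, 1.7]
grip_width: 0.0855
```

Request:
move_arm:
  targets: [-50, 0, -2, 0, -0.047, 0, -50, 0, 0, 0, -0.047, 0, -50, 0, 3, 0, -0.047, 0, -50, 0, 5, 0, -0.047, 0, -50, 0, 7, 0, -0.047, 0]

```text
time_s: 1.35
position: [0.3855, -0.125, 0.3092]
tool_rot: [[-0.281, -0.0, 0.96], [-0.96, 0.0, -0.281], [-0.0, -1.0, -0.0]]
ft_force: [1.5, -0.6, 0.2]
grip_width: 0.0855
```

Run:
```python
from h import *
from rig import env
o=env.observe(); p,R=o["position"],o["tool_rot"]; print(o["time_s"],p,R[:,2],o["ft_force"])
plan(p,R,(.552,.187,.31),down(2.3),10)
```

```text
1.35 [ 0.38553465 -0.12501622  0.30918355] [ 9.59746507e-01 -2.80867543e-01 -2.57883062e-04] [ 1.52399044 -0.57161763  0.15539708]
[np.float64(-34.6), np.float64(-0.1), np.float64(7.2), np.float64(0.0), np.float64(-0.0325), np.float64(-0.0)]
[np.float64(-34.4), np.float64(-0.1), np.float64(8.3), np.float64(0.0), np.float64(-0.0325), np.float64(-0.0)]
[np.float64(-34.1), np.float64(-0.1), np.float64(9.4), np.float64(0.0), np.float64(-0.0325), np.float64(-0.0)]
[np.float64(-33.8), np.float64(-0.1), np.float64(10.5), np.float64(0.0), np.float64(-0.0325), np.float64(-0.0)]
[np.float64(-33.4), np.float64(-0.1), np.float64(11.6), np.float64(0.0), np.float64(-0.0325), np.float64(-0.0)]
[np.float64(-33.0), np.float64(-0.1), np.float64(12.7), np.float64(0.0), np.float64(-0.0325), np.float64(-0.0)]
[np.float64(-32.6), np.float64(-0.1), np.float64(13.8), np.float64(0.0), np.float64(-0.0325), np.float64(-0.0)]
[np.float64(-32.1), np.float64(-0.1), np.float64(14.8), np.float64(0.0), np.float64(-0.0325), np.float64(-0.0)]
[np.float64(-31.6), np.float64(-0.1), np.float64(15.9), np.float64(0.0), np.float64(-0.0325), np.float64(-0.0)]
[np.float64(-31.1), np.float64(-0.1), np.float64(16.9), np.float64(0.0), np.float64(-0.0325), np.float64(-0.0)]
```

Request:
move_arm:
  targets: [-35, 0, 7, 0, -0.033, 0, -34, 0, 8, 0, -0.033, 0, -34, 0, 9, 0, -0.032, 0, -34, 0, 10, 0, -0.032, 0, -33, 0, 12, 0, -0.032, 0]

```text
time_s: 1.98
position: [0.4677, 0.0306, 0.3091]
tool_rot: [[-0.123, -0.001, 0.992], [-0.992, 0.0, -0.123], [-0.0, -1.0, -0.001]]
ft_force: [0.2, 0.2, 0.3]
grip_width: 0.0855
```

Request:
move_arm:
  targets: [-33, 0, 13, 0, -0.033, 0, -33, 0, 14, 0, -0.033, 0, -32, 0, 15, 0, -0.032, 0, -32, 0, 16, 0, -0.032, 0, -31, 0, 17, 0, -0.032, 0]

```text
time_s: 2.6
position: [0.5521, 0.187, 0.3089]
tool_rot: [[0.039, -0.001, 0.999], [-0.999, -0.0, 0.039], [0.0, -1.0, -0.001]]
ft_force: [0.6, -0.0, 0.4]
grip_width: 0.0854
```

Run:
```python
from h import *
from rig import env,get_image
o=env.observe(); p,R=o["position"],o["tool_rot"]; print(o["time_s"],p,R[:,2],o["ft_force"],o["qvel"])
plan(p,R,(.552,.187,.212),down(2.3),5)
for n in("top","side"):
    d=get_image(n); np.savez(f"{n}1.npz",**d)
    x0,y0=(130,120) if n=="top" else (270,100)
    cv2.imwrite(f"pics/{n}1.png",cv2.resize(d["pixels"][y0:y0+150,x0:x0+200,::-1],None,fx=4,fy=4))
```

```text
2.6 [0.55208749 0.18699117 0.30890625] [ 9.99234437e-01  3.91124710e-02 -8.68275139e-04] [ 0.5848745  -0.04255198  0.36034687] [ 2.38853103e+01  2.21971743e+01 -3.44937285e+01  3.63669554e-03
  1.23050369e+01  9.30327037e+00]
[np.float64(-0.0), np.float64(19.4), np.float64(-0.0), np.float64(0.0002), np.float64(-0.0002), np.float64(0.0)]
[np.float64(-0.0), np.float64(19.4), np.float64(-0.0), np.float64(0.0002), np.float64(-0.0002), np.float64(0.0)]
[np.float64(-0.0), np.float64(19.4), np.float64(-0.0), np.float64(0.0002), np.float64(-0.0002), np.float64(0.0)]
[np.float64(-0.0), np.float64(19.4), np.float64(-0.0), np.float64(0.0002), np.float64(-0.0002), np.float64(0.0)]
[np.float64(-0.0), np.float64(19.4), np.float64(-0.0), np.float64(0.0002), np.float64(-0.0002), np.float64(0.0)]
```

View pics/side1.png

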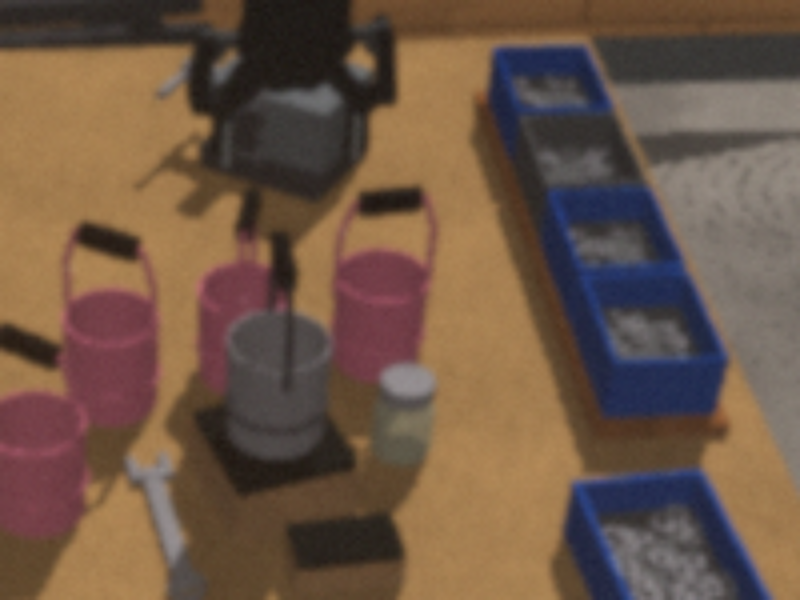

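The side view shows the open fingers above and straddling the black bar (crop (285,260)), with the hand centred on it.

Request:
move_arm:
  targets: [0, 0, 0, 0, 0, 0, 0, 15, 0, 0, 0, 0, 0, 15, 0, 0, 0, 0, 0, 15, 0, 0, 0, 0, 0, 0, 0, 0, 0, 0]

```text
time_s: 3.32
position: [0.5511, 0.1849, 0.2638]
tool_rot: [[0.037, -0.002, 0.999], [-0.999, -0.0, 0.037], [0.0, -1.0, -0.002]]
ft_force: [-0.2, -0.4, 0.5]
grip_width: 0.0854
```

Run:
```python
from h import *
from rig import env,get_image
o=env.observe(); p,R=o["position"],o["tool_rot"]; print(o["time_s"],p,R[:,2],o["ft_force"],o["qvel"])
for n in("top","side"):
    d=get_image(n); np.savez(f"{n}1.npz",**d)
    x0,y0=(130,120) if n=="top" else (290,100)
    cv2.imwrite(f"pics/{n}2.png",cv2.resize(d["pixels"][y0:y0+100,x0:x0+120,::-1],None,fx=6,fy=6))
```

```text
3.325 [0.55112189 0.18490137 0.26375134] [ 0.99932665  0.0366321  -0.00208266] [-0.19279454 -0.35914377  0.52704635] [ 0.1863961  -0.71061063 -2.5043049  -0.00963793  1.02733493  0.03342201]
```

View pics/side2.png

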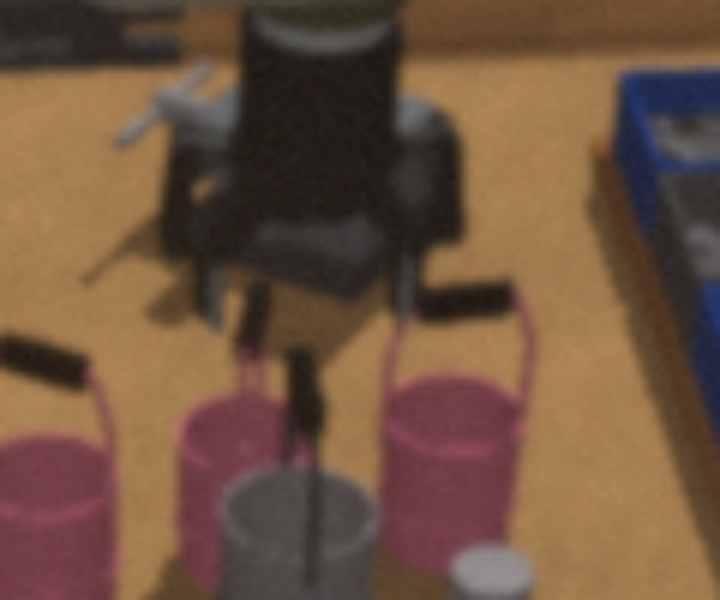

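View pics/top2.png

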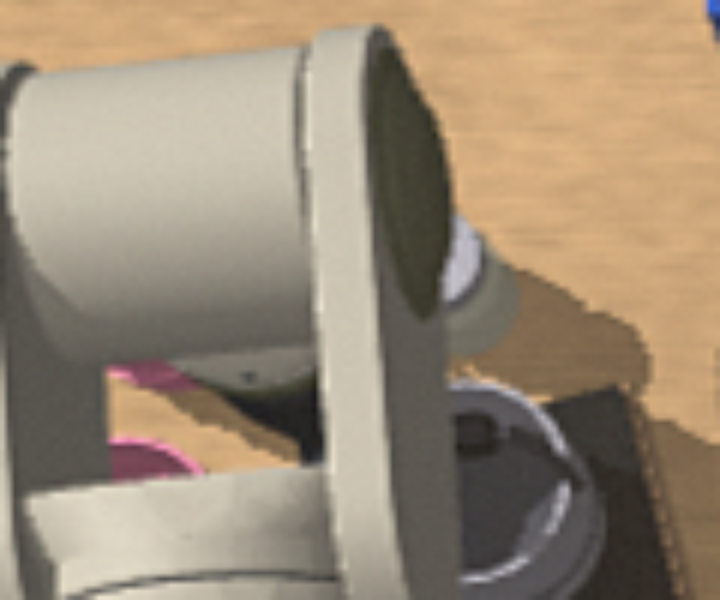

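The side crop shows the pads at x 208 and 405 with the bar at 302 between them, so the bar is centred. I descend and grip next.

Request:
move_arm:
  targets: [-2, 11, 1, 0, 0, 0, 0, 14, 0, 0, 0, 0, 0, 14, 0, 0, 0, 0, 0, 12, 0, 0, 0, 0, 0, 0, 0, 0, 0, 0]

```text
time_s: 4.05
position: [0.5523, 0.1878, 0.2121]
tool_rot: [[0.038, -0.002, 0.999], [-0.999, -0.0, 0.038], [0.0, -1.0, -0.002]]
ft_force: [-0.2, -0.6, 0.7]
grip_width: 0.0854
```

Request:
move_arm:
  targets: [0, 0, 0, 0, 0, 0, 0, 0, 0, 0, 0, 0, 0, 0, 0, 0, 0, 0, 0, 0, 0, 0, 0, 0, 0, 0, 0, 0, 0, 0]
  hand: -1
  squeeze: 50

```text
time_s: 4.68
position: [0.5529, 0.1879, 0.2135]
tool_rot: [[0.038, 0.001, 0.999], [-0.999, 0.0, 0.038], [-0.0, -1.0, 0.001]]
ft_force: [1.3, -0.2, 1.1]
grip_width: 0.0135
```

Request:
move_arm:
  targets: [0, 0, 0, 0, 0, 0, 0, 0, 0, 0, 0, 0, 0, 0, 0, 0, 0, 0, 0, 0, 0, 0, 0, 0, 0, 0, 0, 0, 0, 0]

```text
time_s: 5.3
position: [0.5528, 0.1879, 0.2135]
tool_rot: [[0.038, 0.001, 0.999], [-0.999, 0.0, 0.038], [-0.0, -1.0, 0.001]]
ft_force: [2.0, 0.5, 4.1]
grip_width: 0.0131
```

Run:
```python
from h import *
from rig import env,get_image
o=env.observe(); p,R=o["position"],o["tool_rot"]; print(o["time_s"],p,R[:,2],o["ft_force"],o["wrist_torque"])
for n in("side",):
    d=get_image(n)
    x0,y0=(290,120)
    cv2.imwrite(f"pics/{n}3.png",cv2.resize(d["pixels"][y0:y0+120,x0:x0+120,::-1],None,fx=5,fy=5))
```

```text
5.3 [0.55281927 0.18792402 0.21351716] [9.99277779e-01 3.79940646e-02 6.09349226e-04] [1.9987996  0.53734433 4.06497398] [ 0.0253469  -0.28413799  0.02100862]
```

View pics/side3.png

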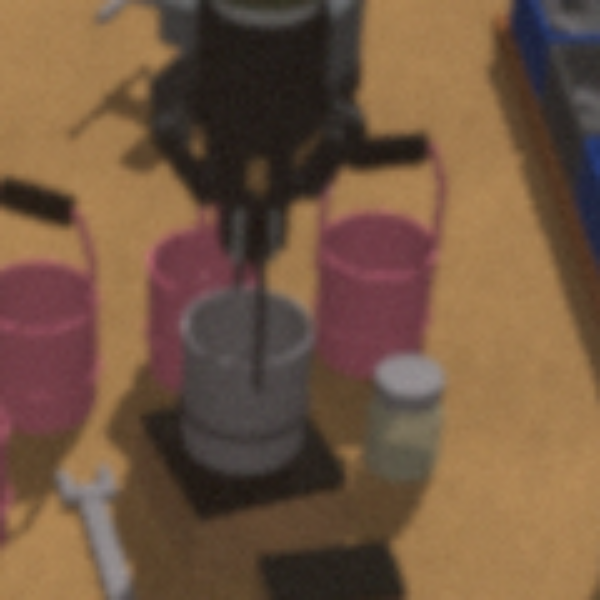

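The grip holds: width 13 mm on the 14 mm bar, and the can is upright. Now I lift.

Request:
move_arm:
  targets: [0, -4, 0, 0, 0, 0, 0, -10, 0, 0, 0, 0, 0, -18, 0, 0, 0, 0, 0, -25, 0, 0, 0, 0, 0, -25, 0, 0, 0, 0]
  squeeze: 80

```text
time_s: 5.98
position: [0.5523, 0.1879, 0.2962]
tool_rot: [[0.038, -0.001, 0.999], [-0.999, -0.0, 0.038], [0.0, -1.0, -0.001]]
ft_force: [0.0, -0.8, -2.8]
grip_width: 0.0125
```

Request:
move_arm:
  targets: [0, -25, 0, 0, 0, 0, 0, -25, 0, 0, 0, 0, 0, -25, 0, 0, 0, 0, 0, -18, 0, 0, 0, 0, 0, -8, 0, 0, 0, 0]

```text
time_s: 6.6
position: [0.5525, 0.1879, 0.3973]
tool_rot: [[0.038, 0.001, 0.999], [-0.999, 0.0, 0.038], [-0.0, -1.0, 0.001]]
ft_force: [0.0, 1.0, -3.2]
grip_width: 0.0128
```

Run:
```python
from h import *
from rig import env,get_image
o=env.observe(); p,R=o["position"],o["tool_rot"]; print(o["time_s"],p,R[:,2],o["ft_force"],o["wrist_torque"])
print(p); plan(p,R,(.4905,-.282,p[2]),down(-11.9),15)
for n in("side",):
    d=get_image(n)
    x0,y0=(260,60)
    cv2.imwrite(f"pics/{n}4.png",cv2.resize(d["pixels"][y0:y0+150,x0:x0+150,::-1],None,fx=4,fy=4))
```

```text
6.6 [0.55252526 0.18792178 0.39733574] [9.99275383e-01 3.80532136e-02 8.14015597e-04] [ 0.03944398  0.98427911 -3.1957739 ] [ 0.01397452 -0.02038828  0.01521119]
[0.55252526 0.18792178 0.39733574]
[np.float64(31.1), np.float64(-0.0), np.float64(-5.3), np.float64(-0.0001), np.float64(0.0164), np.float64(-0.0)]
[np.float64(31.2), np.float64(-0.0), np.float64(-4.8), np.float64(-0.0001), np.float64(0.0164), np.float64(-0.0)]
[np.float64(31.3), np.float64(-0.0), np.float64(-4.3), np.float64(-0.0001), np.float64(0.0164), np.float64(-0.0)]
[np.float64(31.4), np.float64(-0.0), np.float64(-3.8), np.float64(-0.0001), np.float64(0.0164), np.float64(-0.0)]
[np.float64(31.4), np.float64(-0.0), np.float64(-3.3), np.float64(-0.0001), np.float64(0.0164), np.float64(-0.0)]
[np.float64(31.5), np.float64(-0.0), np.float64(-2.8), np.float64(-0.0001), np.float64(0.0164), np.float64(-0.0)]
[np.float64(31.5), np.float64(-0.0), np.float64(-2.2), np.float64(-0.0001), np.float64(0.0164), np.float64(-0.0)]
[np.float64(31.6), np.float64(-0.0), np.float64(-1.7), np.float64(-0.0001), np.float64(0.0164), np.float64(-0.0)]
[np.float64(31.6), np.float64(-0.0), np.float64(-1.2), np.float64(-0.0001), np.float64(0.0164), np.float64(-0.0)]
[np.float64(31.6), np.float64(-0.0), np.float64(-0.7), np.float64(-0.0001), np.float64(0.0164), np.float64(-0.0)]
[np.float64(31.6), np.float64(-0.0), np.float64(-0.2), np.float64(-0.0001), np.float64(0.0164), np.float64(-0.0)]
[np.float64(31.6), np.float64(-0.0), np.float64(0.3), np.float64(-0.0001), np.float64(0.0164), np.float64(-0.0)]
[np.float64(31.6), np.float64(-0.0), np.float64(0.9), np.float64(-0.0001), np.float64(0.0164), np.float64(-0.0)]
[np.float64(31.6), np.float64(-0.0), np.float64(1.4), np.float64(-0.0001), np.float64(0.0164), np.float64(-0.0)]
[np.float64(31.5), np.float64(-0.0), np.float64(1.9), np.float64(-0.0001), np.float64(0.0164), np.float64(-0.0)]
```

View pics/side4.png

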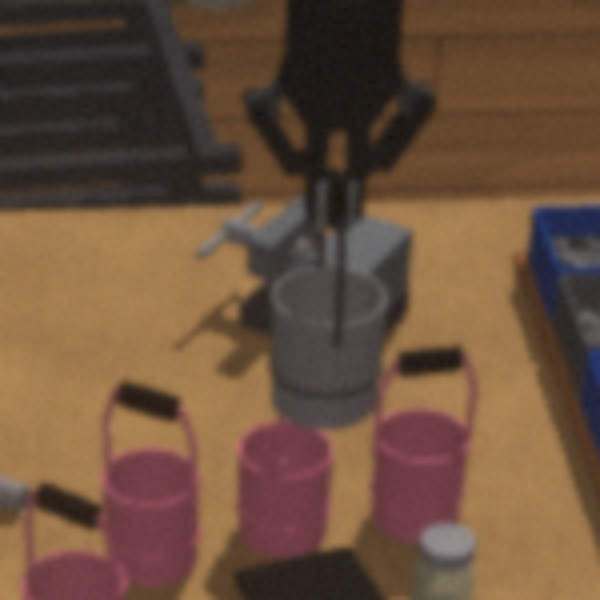

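The can hangs upright and clear of the stand, at about 0.33 kg. Next is the carry.

Request:
move_arm:
  targets: [16, 0, -3, 0, 0.01, 0, 26, 0, -4, 0, 0.016, 0, 33, 0, -5, 0, 0.017, 0, 36, 0, -4, 0, 0.018, 0, 36, 0, -4, 0, 0.018, 0]

```text
time_s: 7.28
position: [0.5326, 0.0388, 0.3954]
tool_rot: [[-0.043, -0.002, 0.999], [-0.999, -0.0, -0.043], [0.0, -1.0, -0.002]]
ft_force: [0.4, -1.0, -3.2]
grip_width: 0.0127
```

Request:
move_arm:
  targets: [36, 0, -3, 0, 0.018, 0, 36, 0, -2, 0, 0.018, 0, 36, 0, -2, 0, 0.018, 0, 36, 0, -1, 0, 0.018, 0, 36, 0, -1, 0, 0.018, 0]

```text
time_s: 7.9
position: [0.5095, -0.1398, 0.3955]
tool_rot: [[-0.132, -0.002, 0.991], [-0.991, 0.001, -0.132], [-0.0, -1.0, -0.002]]
ft_force: [1.0, -0.2, -2.6]
grip_width: 0.0126
```

Run:
```python
from h import *
from rig import env,get_image
o=env.observe(); p,R=o["position"],o["tool_rot"]; print(o["time_s"],p,R[:,2],o["ft_force"],o["wrist_torque"])
print(p); plan(p,R,(.4905,-.282,p[2]),down(-11.9),5)
```

```text
7.9 [ 0.50948899 -0.13978943  0.39545058] [ 0.99121961 -0.13221341 -0.00181477] [ 1.02772593 -0.23720407 -2.56377574] [-0.00244448  0.00211094  0.05155689]
[ 0.50948899 -0.13978943  0.39545058]
[np.float64(28.7), np.float64(-0.0), np.float64(-0.0), np.float64(0.0004), np.float64(0.015), np.float64(-0.0001)]
[np.float64(28.7), np.float64(-0.0), np.float64(0.4), np.float64(0.0004), np.float64(0.015), np.float64(-0.0001)]
[np.float64(28.7), np.float64(-0.0), np.float64(0.9), np.float64(0.0004), np.float64(0.015), np.float64(-0.0001)]
[np.float64(28.7), np.float64(-0.0), np.float64(1.3), np.float64(0.0004), np.float64(0.015), np.float64(-0.0001)]
[np.float64(28.6), np.float64(-0.0), np.float64(1.7), np.float64(0.0004), np.float64(0.015), np.float64(-0.0001)]
```

Request:
move_arm:
  targets: [36, 0, 0, 0, 0.018, 0, 36, 0, 1, 0, 0.018, 0, 32, 0, 1, 0, 0.018, 0, 24, 0, 1, 0, 0.016, 0, 13, 0, 1, 0, 0.005, 0]

```text
time_s: 8.52
position: [0.4911, -0.2794, 0.3954]
tool_rot: [[-0.207, -0.002, 0.978], [-0.978, 0.001, -0.207], [-0.001, -1.0, -0.002]]
ft_force: [-0.5, 1.1, -2.3]
grip_width: 0.0129
```

Request:
move_arm:
  targets: [0, 0, 0, 0, 0, 0, 0, 15, 0, 0, 0, 0, 0, 25, 0, 0, 0, 0, 0, 15, 0, 0, 0, 0, 0, 0, 0, 0, 0, 0]

```text
time_s: 9.15
position: [0.492, -0.2768, 0.3406]
tool_rot: [[-0.203, -0.002, 0.979], [-0.979, 0.002, -0.203], [-0.001, -1.0, -0.002]]
ft_force: [0.0, -0.4, -2.5]
grip_width: 0.0126
```

Run:
```python
from h import *
from rig import env,get_image
o=env.observe(); p,R=o["position"],o["tool_rot"]; print(o["time_s"],p,R[:,2],o["ft_force"],o["wrist_torque"])
print(p); plan(p,R,(.4905,-.282,p[2]),down(-11.9),1)
for n in("side","top"):
    d=get_image(n); np.savez(f"{n}5.npz",**d)
    x0,y0=(260,180) if n=="side" else (300,130)
    cv2.imwrite(f"pics/{n}5.png",cv2.resize(d["pixels"][y0:y0+200,x0:x0+200,::-1],None,fx=3,fy=3))
```

```text
9.15 [ 0.49198033 -0.27678189  0.34058406] [ 0.97909503 -0.20339403 -0.00194631] [ 0.00293008 -0.39805625 -2.50616111] [0.03711326 0.04447176 0.01167771]
[ 0.49198033 -0.27678189  0.34058406]
[np.float64(5.4), np.float64(-0.0), np.float64(-0.4), np.float64(0.0019), np.float64(0.0029), np.float64(-0.0013)]
```

View pics/side5.png

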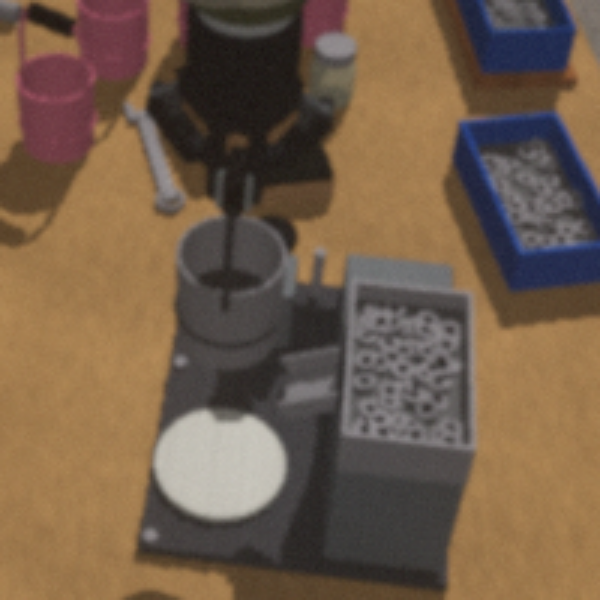

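View pics/top5.png

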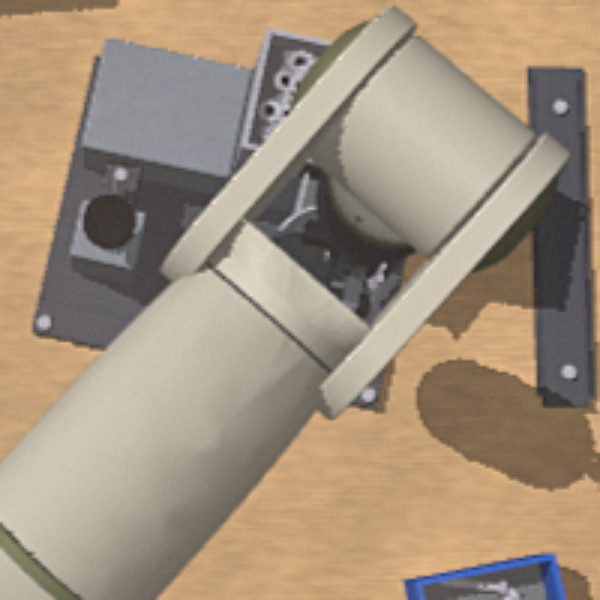

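The can is upright over the plate area and clear of the chute. I correct by 5 mm and descend to about 12 mm above the plate.

Request:
move_arm:
  targets: [3, 8, 0, 0, 0.003, 0, 2, 18, 0, 0, 0, 0, 0, 25, 0, 0, 0, 0, 0, 25, 0, 0, 0, 0, 0, 15, 0, 0, 0, 0]

```text
time_s: 9.88
position: [0.4908, -0.2827, 0.249]
tool_rot: [[-0.208, -0.001, 0.978], [-0.978, 0.001, -0.208], [-0.001, -1.0, -0.001]]
ft_force: [-0.3, -0.2, -3.5]
grip_width: 0.0127
```

Request:
move_arm:
  targets: [0, 18, 0, 0, 0, 0, 0, 20, 0, 0, 0, 0, 0, 15, 0, 0, 0, 0, 0, 8, 0, 0, 0, 0, 0, 0, 0, 0, 0, 0]

```text
time_s: 10.5
position: [0.4911, -0.2828, 0.1891]
tool_rot: [[-0.207, -0.0, 0.978], [-0.978, 0.0, -0.207], [-0.0, -1.0, -0.0]]
ft_force: [-0.2, 0.4, -2.6]
grip_width: 0.0127
```

```bash
cat > look.py <<'E'
from h import *
from rig import env,get_image
import sys
k=sys.argv[1]
o=env.observe(); p,R=o["position"],o["tool_rot"]; print(o["time_s"],p,R.round(4).tolist(),o["ft_force"],o["wrist_torque"])
for n in("side","top"):
    d=get_image(n); np.savez(f"{n}{k}.npz",**d)
    x0,y0=(280,220) if n=="side" else (300,130)
    w=150
    cv2.imwrite(f"pics/{n}{k}.png",cv2.resize(d["pixels"][y0:y0+w,x0:x0+w+30,::-1],None,fx=4,fy=4))
E
python3 look.py 6
python3 - <<'E'
from h import *
from rig import env
o=env.observe(); p,R=o["position"],o["tool_rot"]
plan(p,R,(.491,-.282,.1735),down(-11.9),1)
E
```

```text
10.5 [ 0.49109813 -0.28283062  0.18913727] [[-0.2075, -0.0003, 0.9782], [-0.9782, 0.0003, -0.2075], [-0.0002, -1.0, -0.0004]] [-0.24967452  0.39845355 -2.61295713] [0.05187089 0.03552909 0.00649162]
[np.float64(-0.9), np.float64(16.5), np.float64(-0.6), np.float64(-0.0011), np.float64(-0.0013), np.float64(0.0006)]
```

View pics/side6.png

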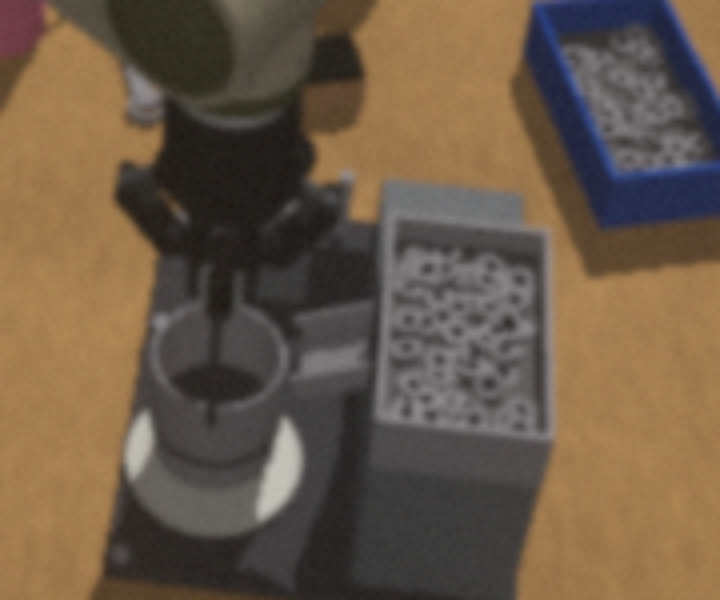

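The can bottom (mid 218 px) sits over the plate (mid 215 px). I lower it gently.

Request:
move_arm:
  targets: [-1, 5, -1, 0, 0, 0, 0, 4, 0, 0, 0, 0, 0, 3, 0, 0, 0, 0, 0, 1, 0, 0, 0, 0, 0, 0, 0, 0, 0, 0]

```text
time_s: 11.22
position: [0.4904, -0.2817, 0.1763]
tool_rot: [[-0.207, 0.0, 0.978], [-0.978, -0.0, -0.207], [0.0, -1.0, 0.0]]
ft_force: [0.6, -0.3, -3.3]
grip_width: 0.0127
```

Request:
move_arm:
  targets: [0, 0.5, 0, 0, 0, 0, 0, 0.5, 0, 0, 0, 0, 0, 0.5, 0, 0, 0, 0, 0, 0.5, 0, 0, 0, 0, 0, 0, 0, 0, 0, 0]

```text
time_s: 11.85
position: [0.4903, -0.2816, 0.1743]
tool_rot: [[-0.207, -0.0, 0.978], [-0.978, 0.0, -0.207], [-0.0, -1.0, -0.0]]
ft_force: [0.2, -0.7, -3.2]
grip_width: 0.0129
```

```bash
python3 look.py 7
```

```text
11.85 [ 0.49034985 -0.28161194  0.17429309] [[-0.2075, -0.0, 0.9782], [-0.9782, 0.0001, -0.2075], [-0.0, -1.0, -0.0]] [ 0.17270986 -0.67666759 -3.1867465 ] [-0.04429298 -0.00504531 -0.00484131]
```

View pics/side7.png

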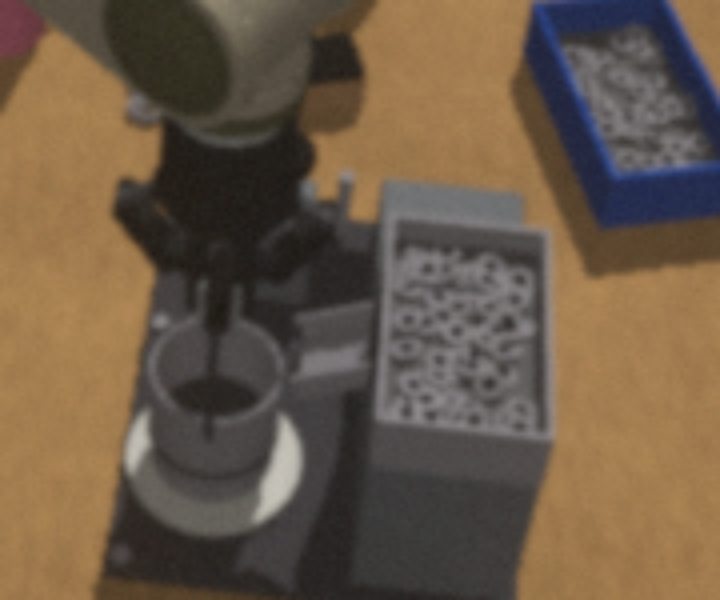

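Request:
move_arm:
  targets: [0, 0.4, 0.3, 0, 0, 0, 0, 0.3, 0, 0, 0, 0, 0, 0.3, 0, 0, 0, 0, 0, 0, 0, 0, 0, 0, 0, 0, 0, 0, 0, 0]

```text
time_s: 12.58
position: [0.4908, -0.2817, 0.1736]
tool_rot: [[-0.207, 0.0, 0.978], [-0.978, -0.0, -0.207], [0.0, -1.0, 0.001]]
ft_force: [0.1, 0.6, 0.1]
grip_width: 0.0128
```

Request:
move_arm:
  targets: [0, 0.3, 0, 0, 0, 0, 0, 0.3, 0, 0, 0, 0, 0, 0.2, 0, 0, 0, 0, 0, 0, 0, 0, 0, 0, 0, 0, 0, 0, 0, 0]

```text
time_s: 13.2
position: [0.491, -0.2818, 0.1735]
tool_rot: [[-0.207, 0.001, 0.978], [-0.978, -0.001, -0.207], [0.001, -1.0, 0.002]]
ft_force: [0.3, 0.2, 7.6]
grip_width: 0.0127
```

Contact made; I ease off slightly and release.

Request:
move_arm:
  targets: [0, -0.5, 0, 0, 0, 0, 0, 0, 0, 0, 0, 0, 0, 0, 0, 0, 0, 0, 0, 0, 0, 0, 0, 0, 0, 0, 0, 0, 0, 0]
  squeeze: 20

```text
time_s: 13.82
position: [0.4909, -0.2818, 0.1735]
tool_rot: [[-0.207, 0.001, 0.978], [-0.978, -0.001, -0.207], [0.0, -1.0, 0.001]]
ft_force: [1.0, 0.8, 6.6]
grip_width: 0.0131
```

Request:
move_arm:
  targets: [0, 0, 0, 0, 0, 0, 0, 0, 0, 0, 0, 0, 0, 0, 0, 0, 0, 0, 0, 0, 0, 0, 0, 0, 0, 0, 0, 0, 0, 0]
  hand: 0

```text
time_s: 14.45
position: [0.4906, -0.2817, 0.173]
tool_rot: [[-0.207, -0.0, 0.978], [-0.978, 0.0, -0.207], [-0.0, -1.0, -0.0]]
ft_force: [0.4, -0.0, 0.3]
grip_width: 0.0428
```

```bash
python3 look.py 8
```

```text
14.45 [ 0.49063105 -0.28167649  0.17296486] [[-0.2075, -0.0001, 0.9782], [-0.9782, 0.0001, -0.2075], [-0.0, -1.0, -0.0001]] [ 0.42695479 -0.00734363  0.32248426] [-0.03522897  0.03616227 -0.00378607]
```

View pics/side8.png

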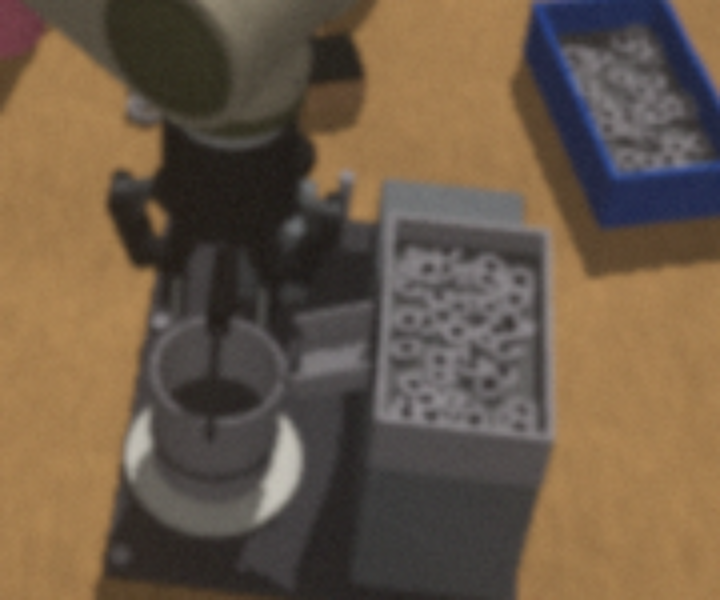

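Released, and the can stands upright. I retract straight up.

Request:
move_arm:
  targets: [0, -5, 0, 0, 0, 0, 0, -15, 0, 0, 0, 0, 0, -25, 0, 0, 0, 0, 0, -35, 0, 0, 0, 0, 0, -40, 0, 0, 0, 0]

```text
time_s: 15.18
position: [0.4904, -0.2815, 0.2951]
tool_rot: [[-0.207, 0.0, 0.978], [-0.978, -0.0, -0.207], [0.0, -1.0, 0.0]]
ft_force: [-0.4, 0.3, 0.1]
grip_width: 0.0425
```

```bash
python3 look.py 9
python3 - <<'E'
from h import *
from rig import env
o=env.observe(); p,R=o["position"],o["tool_rot"]
plan(p,R,(.549,-.122,.27),down(-11.9),8)
E
```

```text
15.175 [ 0.49043566 -0.28151831  0.29511253] [[-0.2075, 0.0003, 0.9782], [-0.9782, -0.0003, -0.2075], [0.0002, -1.0, 0.0003]] [-0.43337056  0.27024989  0.11615509] [ 0.02773553 -0.0482854  -0.04187287]
[np.float64(-21.1), np.float64(3.5), np.float64(2.8), np.float64(-0.001), np.float64(-0.0001), np.float64(0.0006)]
[np.float64(-21.1), np.float64(3.5), np.float64(2.8), np.float64(-0.001), np.float64(-0.0001), np.float64(0.0006)]
[np.float64(-21.1), np.float64(3.5), np.float64(2.9), np.float64(-0.001), np.float64(-0.0001), np.float64(0.0006)]
[np.float64(-21.1), np.float64(3.5), np.float64(2.9), np.float64(-0.001), np.float64(-0.0001), np.float64(0.0006)]
[np.float64(-21.1), np.float64(3.5), np.float64(2.9), np.float64(-0.001), np.float64(-0.0001), np.float64(0.0006)]
[np.float64(-21.1), np.float64(3.5), np.float64(2.9), np.float64(-0.001), np.float64(-0.0001), np.float64(0.0006)]
[np.float64(-21.1), np.float64(3.6), np.float64(2.9), np.float64(-0.001), np.float64(-0.0001), np.float64(0.0006)]
[np.float64(-21.1), np.float64(3.6), np.float64(2.9), np.float64(-0.001), np.float64(-0.0001), np.float64(0.0006)]
```

View pics/side9.png

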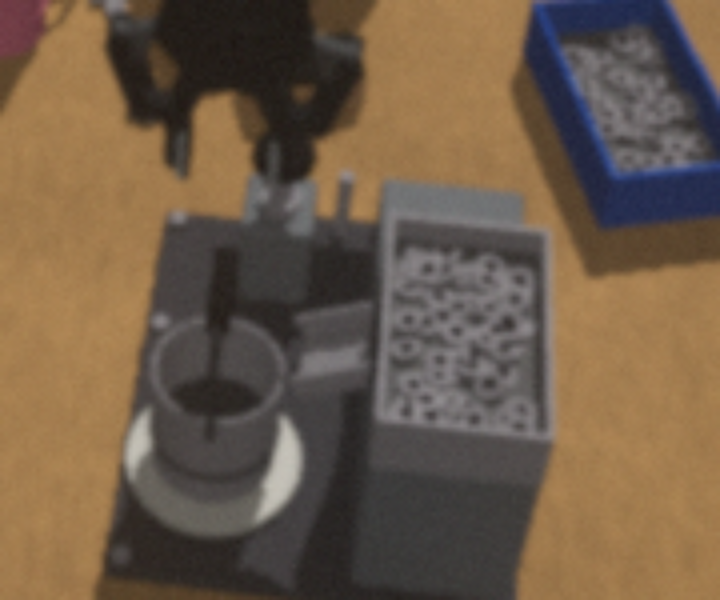

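The can stands upright on the plate with the bar free. I shut the fingers and go above the button.

Request:
move_arm:
  targets: [-14, 0, 2, 0, 0, 0, -25, 5, 3, 0, 0, 0, -30, 6, 4, 0, 0, 0, -30, 6, 4, 0, 0, 0, -30, 5, 4, 0, 0, 0]
  hand: -1
  squeeze: 30

```text
time_s: 15.9
position: [0.534, -0.157, 0.2699]
tool_rot: [[-0.207, -0.002, 0.978], [-0.978, 0.001, -0.207], [-0.001, -1.0, -0.002]]
ft_force: [-0.2, -0.5, 0.0]
grip_width: -0.0
```

Request:
move_arm:
  targets: [-26, 5, 4, 0, 0, 0, -14, 20, 2, 0, 0, 0, 0, 30, 0, 0, 0, 0, 0, 15, 0, 0, 0, 0, 0, 0, 0, 0, 0, 0]

```text
time_s: 16.52
position: [0.5478, -0.1207, 0.2001]
tool_rot: [[-0.207, -0.002, 0.978], [-0.978, 0.001, -0.207], [-0.001, -1.0, -0.002]]
ft_force: [-0.1, 0.3, -0.1]
grip_width: 0.0003
```

```bash
python3 look.py 10
python3 - <<'E'
from h import *
from rig import env
o=env.observe(); p,R=o["position"],o["tool_rot"]; print(o["grip_width"])
plan(p,R,(.549,-.122,.152),down(-11.9),1)
E
```

```text
16.525 [ 0.54780855 -0.12070582  0.20013497] [[-0.2075, -0.0023, 0.9782], [-0.9782, 0.0012, -0.2075], [-0.0007, -1.0, -0.0025]] [-0.05010728  0.33638383 -0.14957218] [-0.02771285 -0.0341617  -0.06210473]
-5.641887225086185e-05
[np.float64(0.6), np.float64(49.8), np.float64(0.6), np.float64(-0.001), np.float64(-0.0015), np.float64(0.0002)]
```

View pics/side10.png

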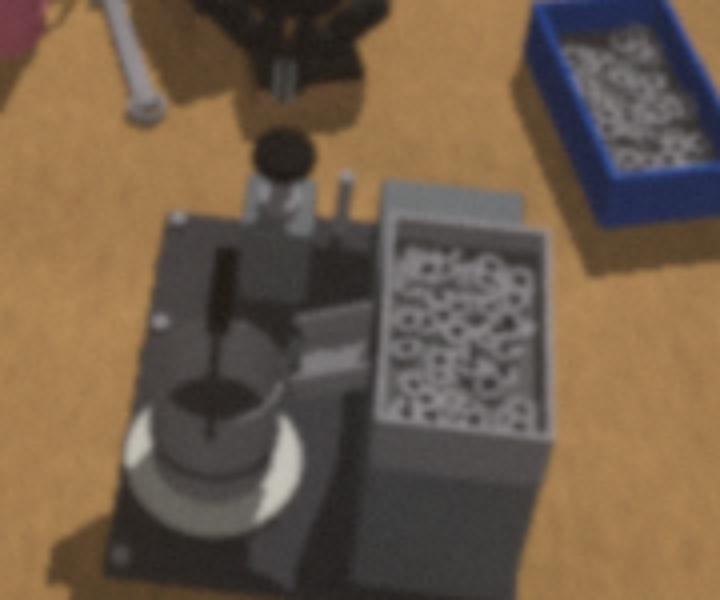

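View pics/top10.png

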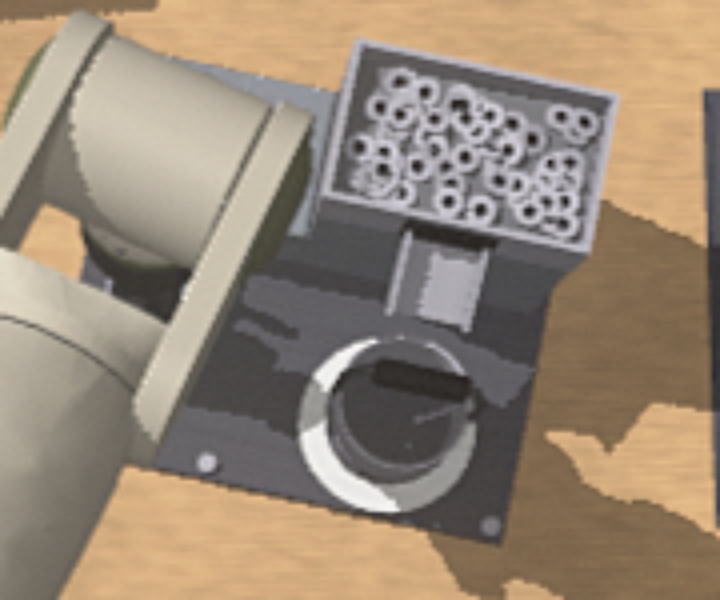

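Run:
```python
from h import *
d=load("top",10);Q=pts(d);g=d["pixels"].max(2)
m=(Q[...,2]>.175)&(Q[...,2]<.21)&(np.hypot(Q[...,0]-.49,Q[...,1]+.282)<.05)&(g<80)
v,u=np.nonzero(m);k=Q[m]; print(len(u),k.min(0),k.max(0),k.mean(0))
# top face by rays: centre px
c=(300+421/4-.4,130+375/4-.4); print("bar top centre",ray(d,c,.195))
# can bottom/outer wall in side view
s=load("side",10); 
for X in((.491,-.282,.11),(.4908,-.282,.02)): print(proj(s,X))
Q=pts(s); m=(np.abs(Q[...,2]-.11)<.006)&(np.hypot(Q[...,0]-.49,Q[...,1]+.282)<.06); print("side rim pts",m.sum(),Q[m].min(0),Q[m].max(0))
m=(np.abs(load("top",10)["z_map"])>0); Q=pts(d); m=(np.abs(Q[...,2]-.11)<.004)&(np.hypot(Q[...,0]-.49,Q[...,1]+.282)<.05)
W=Q[m][:,:2]; r=np.hypot(*(W-[.49,-.282]).T); W=W[r>.035]; A=np.c_[2*W,np.ones(len(W))]; q=np.linalg.lstsq(A,(W**2).sum(1),rcond=None)[0]; print("rim fit",q[:2],np.sqrt(q[2]+q[0]**2+q[1]**2),len(W))
```

```text
190 [ 0.47805631 -0.31682583  0.17529299] [ 0.50033271 -0.24461473  0.19919045] [ 0.48887332 -0.28028136  0.19111844]
bar top centre [ 0.49152489 -0.27950141  0.195     ]
[333.75029451 312.36631517]
[332.48194235 333.53307429]
side rim pts 152 [ 0.44891752 -0.32580294  0.10403212] [ 0.53166297 -0.23979479  0.11554405]
rim fit [ 0.48965521 -0.28155477] 0.04027703309682869 107
```

The can is centred within about 2 mm of the plate: rim fit (490,-282) against plate (491,-282). Its rim is at the right height, so it stands upright. Now the press, down to just above first contact (TCP 148 expected).

Request:
move_arm:
  targets: [0, 10, 1, 0, 0, 0, 0, 18, 0, 0, 0, 0, 0, 14, 0, 0, 0, 0, 0, 6, 0, 0, 0, 0, 0, 0, 0, 0, 0, 0]

```text
time_s: 17.25
position: [0.5492, -0.1214, 0.1529]
tool_rot: [[-0.208, -0.0, 0.978], [-0.978, 0.0, -0.208], [-0.0, -1.0, -0.0]]
ft_force: [1.2, 0.1, 0.2]
grip_width: 0.0
```

Request:
move_arm:
  targets: [0, 1, 0, 0, 0, 0, 0, 1, 0, 0, 0, 0, 0, 1, 0, 0, 0, 0, 0, 1, 0, 0, 0, 0, 0, 0, 0, 0, 0, 0]

```text
time_s: 17.88
position: [0.5492, -0.1213, 0.149]
tool_rot: [[-0.207, -0.0, 0.978], [-0.978, 0.0, -0.207], [-0.0, -1.0, -0.0]]
ft_force: [-0.2, 0.1, -0.8]
grip_width: 0.0001
```

Request:
move_arm:
  targets: [0, 1, 0, 0, 0, 0, 0, 1, 0, 0, 0, 0, 0, 1, 0, 0, 0, 0, 0, 1, 0, 0, 0, 0, 0, 0, 0, 0, 0, 0]

```text
time_s: 18.5
position: [0.5492, -0.1213, 0.1451]
tool_rot: [[-0.207, 0.0, 0.978], [-0.978, -0.0, -0.207], [0.0, -1.0, 0.0]]
ft_force: [-0.1, -0.1, 3.2]
grip_width: 0.0001
```

```bash
python3 look.py 11
```

```text
18.5 [ 0.54923623 -0.1213397   0.1450775 ] [[-0.2075, 0.0002, 0.9782], [-0.9782, -0.0001, -0.2075], [0.0, -1.0, 0.0002]] [-0.06426042 -0.08566849  3.19657445] [0.02796442 0.08157397 0.07133285]
```

View pics/side11.png

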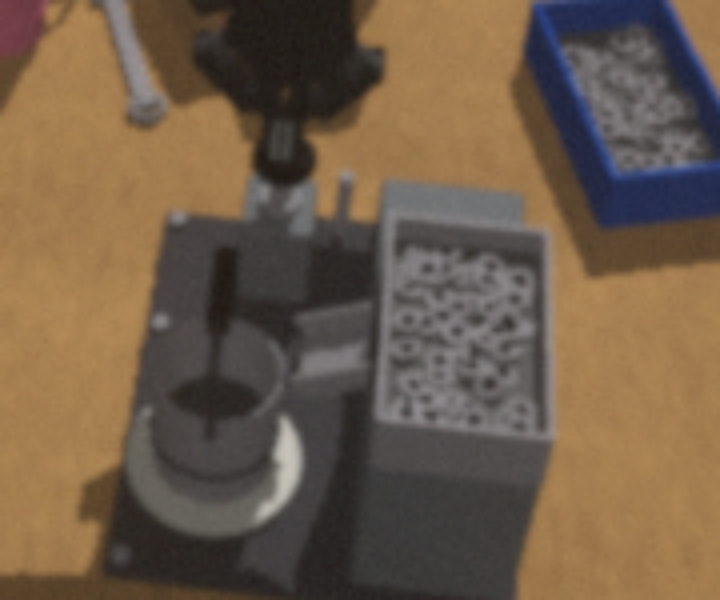

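Contact came where expected (3.2 N at TCP 145). I press 15 mm further and check.

Request:
move_arm:
  targets: [0, 3, 0, 0, 0, 0, 0, 5, 0, 0, 0, 0, 0, 4, 0, 0, 0, 0, 0, 2, 0, 0, 0, 0, 0, 1, 0, 0, 0, 0]

```text
time_s: 19.23
position: [0.5493, -0.1214, 0.1301]
tool_rot: [[-0.208, 0.0, 0.978], [-0.978, -0.0, -0.208], [0.0, -1.0, 0.0]]
ft_force: [-2.2, 1.2, 8.0]
grip_width: -0.0
```

Request:
move_arm:
  targets: [0, 1, 0, 0, 0, 0, 0, 0.5, 0, 0, 0, 0, 0, 0, 0, 0, 0, 0, 0, 0, 0, 0, 0, 0, 0, 0, 0, 0, 0, 0]

```text
time_s: 19.85
position: [0.5493, -0.1214, 0.1288]
tool_rot: [[-0.207, 0.001, 0.978], [-0.978, -0.0, -0.207], [0.0, -1.0, 0.001]]
ft_force: [-1.5, 0.8, 7.7]
grip_width: -0.0003
```

```bash
python3 look.py 12
python3 - <<'E'
from h import *
d=load("side",12); b=load("side",11);a=load("side",10)
import cv2
f=lambda d: cv2.resize(d["pixels"][225:300,320:390,::-1],None,fx=5,fy=5,interpolation=cv2.INTER_CUBIC)
cv2.imwrite("pics/cmp12.png",np.hstack([f(a),f(d)]))
for h in(0,.02): 
    print(h,[proj(d,(.549+o[0],-.122+o[1],.14-h)).round(1).tolist() for o in((0,0),(-.022,0),(.022,0),(0,-.022),(0,.022),(.0431,-.0091))])
for k in(10,11,12):
    d=load("side",k);Q=pts(d);m=(d["pixels"].max(2)<80)&(np.hypot(Q[...,0]-.549,Q[...,1]+.122)<.024)&(Q[...,2]<.15)&(Q[...,2]>.11)
    v,u=np.nonzero(m);print(k,m.sum(),np.percentile(Q[m][:,2],[10,50,80,90]).round(4), u.min(),u.max(),v.min(),v.max())
E
```

```text
19.85 [ 0.54926267 -0.12137249  0.12881446] [[-0.2075, 0.0006, 0.9782], [-0.9782, -0.0003, -0.2075], [0.0001, -1.0, 0.0006]] [-1.48123488  0.75759526  7.71982026] [0.0663343  0.30538714 0.03094733]
0 [[349.7, 257.2], [341.6, 257.6], [357.8, 256.8], [350.7, 263.1], [348.8, 251.5], [366.0, 258.9]]
0.02 [[349.3, 262.3], [341.3, 262.7], [357.3, 262.0], [350.3, 268.2], [348.3, 256.6], [365.4, 264.0]]
10 174 [0.132  0.138  0.1397 0.1409] 344 358 252 267
11 130 [0.1282 0.1349 0.1385 0.1415] 343 358 255 266
12 161 [0.1152 0.1205 0.1374 0.1435] 343 357 256 270
```

View pics/cmp12.png

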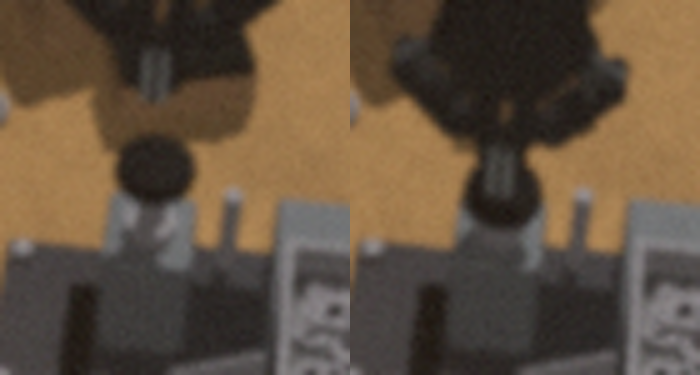

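Request:
move_arm:
  targets: [0, 0.5, 0, 0, 0, 0, 0, 0.3, 0, 0, 0, 0, 0, 0, 0, 0, 0, 0, 0, 0, 0, 0, 0, 0, 0, 0, 0, 0, 0, 0]

```text
time_s: 20.58
position: [0.5493, -0.1214, 0.128]
tool_rot: [[-0.207, 0.001, 0.978], [-0.978, -0.0, -0.207], [0.0, -1.0, 0.001]]
ft_force: [-2.4, 1.4, 8.4]
grip_width: -0.0001
```

Run:
```python
from h import *
from rig import env,get_image
F=[];I=[];Z=[]
for i in range(6):
    d=get_image("side"); I.append(d["pixels"].astype(float));Z.append(d["z_map"]); o=env.observe(); F.append([o["ft_force"][2],o["position"][2]])
print(np.mean(F,0),np.std(F,0),o["position"],o["qvel"].round(2))
a=load("side",10);b=load("side",9);
prof=lambda p: p[250:285,341:360].mean(2)
A=(a["pixels"].astype(float)); D=np.mean(I,0)
print("gray cols 345..355 mean, rows 255-285")
print(A[255:285,346:355].mean((1,2)).round()); print(D[255:285,346:355].mean((1,2)).round())
np.savez("side13.npz",pixels=D.astype(np.uint8),z_map=np.median(Z,0),intrinsics=d["intrinsics"],R=d["R"],t=d["t"])
for k in(10,13):
    d=load("side",k);Q=pts(d); h=.14 if k==10 else .12
    # expected top face pixels on the annulus outside of fingers, on camera side (-y) and flanks
    zz=[]
    for ang in range(0,360,5):
        for r in(.014,.017,.019):
            x=.549+r*np.cos(np.radians(ang)); y=-.122+r*np.sin(np.radians(ang)); u,v=proj(d,(x,y,h)).round().astype(int); zz.append((ang,Q[v,u,2]))
    zz=np.array(zz); 
    for lo in range(0,360,45): m=(zz[:,0]>=lo)&(zz[:,0]<lo+45); print(k,lo,np.median(zz[m,1]).round(4))
# post top
print("post",proj(d,(.5921,-.1311,.12)))
```

```text
[8.36027543 0.12803632] [4.41273432e-01 1.21306690e-05] [ 0.54926458 -0.12139819  0.12802664] [ 0.07 -0.07  0.04 -0.05  0.07 -0.02]
gray cols 345..355 mean, rows 255-285
[36. 37. 37. 36. 36. 37. 36. 33. 30. 39. 61. 84. 97. 99. 99. 99. 96. 88.
 80. 77. 76. 80. 79. 74. 65. 61. 62. 61. 61. 60.]
[46. 55. 57. 56. 55. 55. 54. 53. 51. 43. 33. 30. 28. 29. 35. 50. 68. 77.
 76. 69. 63. 63. 65. 66. 64. 61. 61. 61. 61. 61.]
10 0 0.1378
10 45 0.139
10 90 0.1395
10 135 0.1381
10 180 0.1381
10 225 0.1376
10 270 0.1391
10 315 0.1382
13 0 0.1195
13 45 0.1442
13 90 0.1424
13 135 0.119
13 180 0.1181
13 225 0.1185
13 270 0.1182
13 315 0.1185
post [365.43487508 264.03287312]
```

```bash
python3 look.py 14
python3 - <<'E'
from h import *
d=load("side",14); cv2.imwrite("pics/full14.png",d["pixels"][:,:,::-1])
E
```

```text
20.875 [ 0.54926458 -0.12139819  0.12802664] [[-0.2075, 0.0006, 0.9782], [-0.9782, -0.0003, -0.2075], [0.0002, -1.0, 0.0006]] [-1.73405853  0.44514727  8.75319664] [ 0.16900265  0.32783369 -0.03611393]
```

View pics/full14.png

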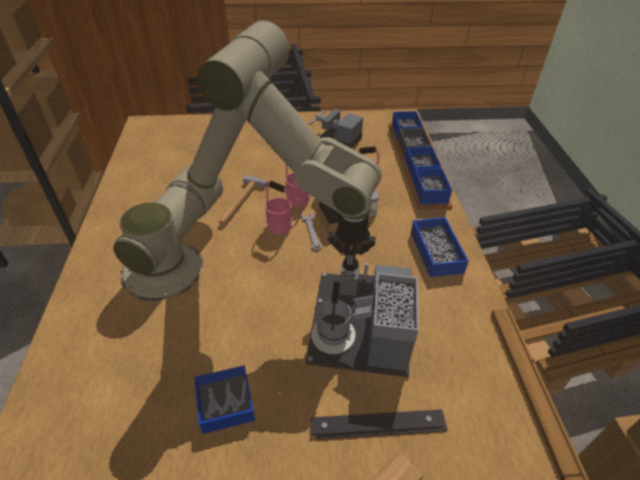

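The can stands upright on the plate (333,325), the fingers hold the button down at (350,262), and the other things in view are unmoved.

```bash
python3 -c "
from rig import env
print(env.close_job())"
```

```text
the job is handed in; nothing more can be done
None
```

I moved the steel can by its bar from the stand to the round plate, released it, then pressed the palm button with the shut fingers. I handed in at about 20.9 s while still holding it; no verdict was reported.

**Can:** after release it stood upright, its rim centre within about 2 mm of the plate's centre. During setting down it pressed on the plate with about 10 N for about half a second before I eased off and opened the fingers.

**Button:** the fingertip height gave 20.0 mm of travel. Depth gave about 19.7 mm and the pad's edge in the image about 19.4 mm, so the checks disagree by 0.6 mm. The force was about 8.4 N against the expected 9 N, a small mismatch; the readings scatter by about 0.4 N.

**Other things:** nothing else was touched, as far as the last side view shows.

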